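# Free the sagging bolt and hold the mould locker's gate ajar

## Task

Open the gate of the small metal mould locker for a helper: first swing the hook lever on the roof well clear of the gate (at least 60 degrees), then draw the brass bolt fully back toward the hinges by its black knob, lifting the sagging bolt over the keeper's bent-up lip while you pull and never forcing it against the keeper. Then swing the gate about thirty degrees open; it springs shut by itself, so finish while still holding it ajar there, motionless. Leave the timer, the red spatula and the tub on the roof where they are.

Things in the scene. Friction and masses are not known exactly. Their poses are not given: they have to be found in the camera images.
- locker: aluminium locker, 180 deep (x) x 340 wide (y) x 135 mm high to its flat roof, fixed to the table, with three steel ring moulds inside. Origin: centre of its underside, on the table. Its own x axis points from its front to its back, y to its left seen from the front, z up. The barred grey gate fills its front (12 mm thick, from 90 to 102 mm before the origin, y from -135 to +155 mm, up to 155 mm above the table, 20 mm higher than the roof), hinged at the left end.
- lever_pivot (a point): the hook lever's vertical pivot on the locker's roof, 157 mm above the table, behind the gate near its free (right) end
- lever_peg (a point): the black upright round peg of the steel hook lever, 13 mm thick, 47 mm tall, standing 43 mm from the pivot: a point on its axis 195 mm above the table, at a good height to grasp; the peg runs from 167 to 214 mm above the table. The lever's arm below it (157 to 167 mm) passes over the gate's top, its tip turns down in front of the gate and blocks it.
- lever (a joint): angle of the hook lever, rad: 0 = arm points straight to the front over the gate (starts at 0 to 0.2), grows as the peg swings about the pivot toward the locker's right side (its -y), counterclockwise from above, stop at 1.57 = arm parallel to the front, pointing right. Below about 0.7 it blocks the gate. Stiff with light friction (about 1 N at the peg), stays where it is left.
- bolt_knob (a point): the black upright round knob of the brass bolt, 14 mm thick: a point on its axis 188 mm above the table when the bolt sags fully down, at a good height to grasp; the knob runs from 39 mm below to 17 mm above this point. It stands 30 mm before the middle of the gate's thickness, well above the gate's top edge, and moves with bolt and gate. With the gate shut and the bolt fully shot it lies at the locker's x -126, y 0 mm.
- bolt (a joint): how far the bolt is drawn back toward the hinges along the gate (the locker's +y when the gate is shut), m: starts at 0 to 0.005 (shot), stop at 0.045. The head's tooth must pass the keeper's lip between 0.008 and 0.028; the head is out of the keeper, and the gate free, beyond 0.034. About 1 N of friction.
- bolt_lift (a joint): how far the bolt is lifted in its worn guide loops, m: 0 = sagged down by its own weight (about 1.5 N), stop at 0.018. The head's tooth hangs 8 mm below the top of the lip, so it must be lifted by 9 mm or more, 12 to 14 mm is good, while it is drawn past the lip; it sags again if let go.
- keeper: brass keeper on the locker's right front post, with a 6 mm front cheek up to 160 mm above the table and a lip bent up to 138 mm above the table across the bolt's way; its frame equals the locker's frame (origin at the centre of the locker's underside).
- gate_hinge (a point): point on the gate's vertical hinge line at the left end of the locker's front, 150 mm above the table
- gate_swing (a joint): gate opening, rad: 0 = shut, grows as its free right end swings out toward the robot side, clockwise from above; stop at 1.3. A spring shuts it: 0.18 N m when shut, 0.37 N m at 0.55 rad.
- gate: the barred grey gate, 290 mm wide, 12 mm thick, with the bolt in two steel guide loops on its front (tops 176 mm above the table, 68 mm right and 100 mm left of the knob of the shot bolt); origin on the hinge line at the height of the table; its own -y runs along the gate from the hinge to the free edge.
- gate_edge (a point): top of the gate's free (right) edge, 155 mm above the table, 292 mm from the hinge line
- tub_3: small white tub with red lid, 61 mm across, 42 high, on the locker's roof; origin at the centre of its underside; leave it
- timer: kitchen timer lying on the table, 74x64x18 mm; origin at the centre of its underside; leave it
- red_spatula: red spatula lying on the table to the right of the locker, 202x46x11 mm; origin at the centre of its underside; leave it

How it is judged (in metres and radians):
On the way, in this order (a step that is already met when the one before it is completed fails the run):
1. the hook lever is swung clear (at least 1.0 rad) while the bolt is still shot (value of joint lever above 1 rad and value of joint bolt below 0.015 m), for 0.2 s.
2. the sagging bolt is lifted by at least 6 mm before it has passed the lip of the keeper (value of joint bolt_lift above 0.006 m and value of joint bolt below 0.03 m), for 0.05 s.
3. the bolt is drawn back by at least 34 mm (value of joint bolt above 0.034 m), for 0.1 s.
4. the gate is swung ajar (value of joint gate_swing above 0.35 rad), for 0.1 s.
At the end, for the whole second after the job is handed in: The gate stands 0.35 to 0.75 rad (20 to 43 degrees) open and still, held there by the fingers touching it or its bolt with over 0.5 N; the bolt is drawn back by at least 28 mm and the hook lever is still swung clear by at least 0.9 rad (value of joint gate_swing between 0.35 and 0.75 rad and velocity of joint gate_swing between -0.05 and 0.05 rad/s and contact force between the fingers and gate above 0.5 N and value of joint bolt above 0.028 m and value of joint lever above 0.9 rad); the arm keeps its last pose, push and grip.
It fails at once if the keeper is loaded with more than 40 N: the bolt was forced (contact force between keeper and anything else above 40 N).
It fails at once if the timer, the spatula or the tub is moved by more than 25 mm (distance of any of timer, red_spatula, tub_3 from where it was at the start of the episode above 0.025 m).
It also fails if it takes over 45 s, if anything falls off the work surface, if the arm or the gripper's body presses on something with over 40 N, if the wrist force passes 120 N, or if a joint passes its speed limit or range.

## Robot

A 6-joint arm with a two-finger parallel gripper is mounted at the origin on a cart in front of the work surface, level with it; the furniture and walls round the work are solid. World frame = base frame: x ahead of the robot, y to its left, z up, the work surface at z = 0. Lengths are in m, angles in degrees, forces in N, time in s.
With the tool pointing down it reaches from about 0.25 to 0.725 m from the base axis. Payload 9.7 kg.
Tool frame: the origin (TCP) lies between the finger pads; the fingertips stand 17 mm ahead of it and the grasp point (between the pads) lies 2 mm behind it; z points along the fingers, y is the direction in which the jaws open and shut (so a half turn about z gives the same grasp; the last joint's range is limited). The gripper opens to 85 mm and grips with 20 to 120 N. Pads are 22 mm wide; open, the fingers measure 114 mm over their backs; the gripper's body (76 mm by 85 mm) begins 54 mm behind the grasp point. The pads swing forward as they close: fully open they stand 13 mm farther back than shut.
Start: joints at [-66.52, 4.979, 10.078, 95.1, 0, 90], TCP at [0.219, -0.504, 0.248] pointing down, gripper open.
Joint ranges: [-179.16, 179.16], [-48.56, 103.87], [-65.8, 70.77], [-126.05, 130.52], [-82.76, 87.17], [-180, 180]. Speed limits (degrees/s): [127.2, 127.2, 147.25, 180, 180, 180].

## Interface

Orientations are given as [roll, pitch, yaw] about the fixed x, y, z axes, in that order (R = Rz(yaw) Ry(pitch) Rx(roll)).
In Python, from workcell import monitor, cams, order gives the robot as it stands. The module is installed in compiled form; this text tells all that it offers.
- The arm moves only by the shell command python3 -m handwheel 'ROWS' [OPENING] [FORCE]. ROWS is JSON, a list of rows, each a list of 6 numbers: the shift along the tool's x, y, z in m, then the turn, a rotation vector about the tool's x, y, z in degrees. In form: [[tx, ty, tz, wx, wy, wz], ...]. A call has exactly 8 rows; each row shifts and turns the commanded pose from where the row before left it, along the tool's axes as they then stand; what a row does not reach is not made up. A row lasts 1/12 s, in which the tool goes at most 41.7 mm and 7.16 degrees, less where a joint would pass 70% of its speed; a pose out of reach is approached as far as the arm can. A call is refused whole if a number of a shift passes 0.0417 or a number of a turn 7.16, either way. A call with a gripper value outside its range is refused whole. OPENING is the opening, from -1 (shut) to 1 (fully open), set as the call begins (- or left out, the last holds). The fingers move at their own pace and stop on an object; FORCE is the grip in N (left out, the last holds). Time passes only in rows, so rows that do not move let the fingers close, or fill a call up. It gives the time, the measured TCP pose, the force and the opening at its end, in the units of the state.
- monitor.get_obs(): the state, without advancing time (a new reading comes with each control period).
- cams.camera(name): name is "scene" or "top" or "wrist"; returns a dict with "img" (480x640x3 uint8, red, green, blue), "depth" (480x640 float32, m along the optical axis (not along the pixel's ray), 0 where there is no reading), "fx", "fy", "cx", "cy" (pixels), "distortion" ([k1, k2, p1, p2, k3] as OpenCV has them; the pictures are not rectified), "rvec" (rotation vector, rad) and "tvec" (3), from world to camera coordinates, as OpenCV has them; the wrist camera has in their place "tool_from_camera" (4x4, takes a point from camera to tool coordinates, whose origin is the TCP and whose axes are the flange's). Camera axes: x right, y down, z forward; pixel columns grow to the right and rows downward; lengths in m; the calibration is good to about 2 mm. A picture is of the moment at which its call begins: read the wrist's pose just before it.
- order.job_done(): hands the job in, once; it reports no verdict.
The state is a dict: "time": time; "q": joint angles; "qd": joint speeds; "joint_efforts": joint torques, N m; "ee_pos": TCP position; "tcp_rot": TCP orientation; "wrist_force": force on the tool from outside, world axes, zero at the start; "torque": the same for the moment, N m; "opening": finger opening in m.
Only numpy, scipy, OpenCV 4.12 (cv2) and the standard library are available. Lean on these libraries where they do the work, as an engineer would, in place of code of your own. Each camera call takes 0.05 s, during which the arm holds its last target. There are 200 camera calls.

## Working session

There is one attempt and no reset: what is moved stays moved. The work goes in short steps, Python scripts to look and compute and a shell command to move; the robot and the scene stay as the last step left them, time stands still between calls to the robot, and variables do not carry over. Pictures are saved under pics/ and viewed, about 8 in all and at most 12, crops included, and the job is handed in when it is done.

```bash
mkdir -p pics
cat > h.py <<'E'
import numpy as np, cv2
from workcell import monitor, cams, order
def grab(n,f=None):
    c=cams.camera(n)
    if f: cv2.imwrite('pics/'+f, c['img'][:,:,::-1])
    np.savez(''+n+'.npz',**c); return c
def ray(c,u,v):
    K=np.array([[c['fx'],0,c['cx']],[0,c['fy'],c['cy']],[0,0,1.]])
    p=cv2.undistortPoints(np.array([[[u,v]]],float),K,np.array(c['distortion'],float))[0,0]
    R=cv2.Rodrigues(np.array(c['rvec'],float))[0];t=np.array(c['tvec'],float).ravel()
    return -R.T@t, R.T@np.array([p[0],p[1],1.])
def onz(c,u,v,z):
    o,d=ray(c,u,v); return o+d*(z-o[2])/d[2]
def dep(c,u,v):
    o,d=ray(c,u,v); return o+d*c['depth'][int(v),int(u)]
E
python3 - <<'E'
from h import *
o=monitor.get_obs(); print(o)
a=grab('scene','s1.png'); b=grab('top','t1.png')
print(ray(a,320,240),ray(b,320,240))
E
```

```text
{'time': 0.0, 'q': array([-6.65216761e+01,  5.01082882e+00,  1.00339137e+01,  9.50993581e+01,
       -4.04456751e-04,  8.99996262e+01]), 'qd': array([ 0.03846817,  0.0199476 ,  0.11817978, -0.0356533 , -0.03352788,
       -0.00616368]), 'joint_efforts': array([ 2.06992436e-04, -5.20387602e+01,  4.64805436e+01,  1.63968955e-02,
       -9.23987500e-05,  3.31535614e-05]), 'ee_pos': array([ 0.21903619, -0.50427512,  0.24758082]), 'tcp_rot': array([-1.79923727e+02,  4.03958818e-04,  2.34786982e+01]), 'wrist_force': array([-0.96813942,  0.11691189,  0.252601  ]), 'torque': array([-0.0105869 , -0.02790454,  0.02596672]), 'opening': 0.08537528561945988}
(array([0.18370241, 0.38280434, 0.7961724 ]), array([ 0.45601244, -0.47625651, -0.75182786])) (array([ 0.38725971, -0.00842074,  1.42388504]), array([ 0.14130968,  0.01617504, -0.98996463]))
```

View pics/s1.png

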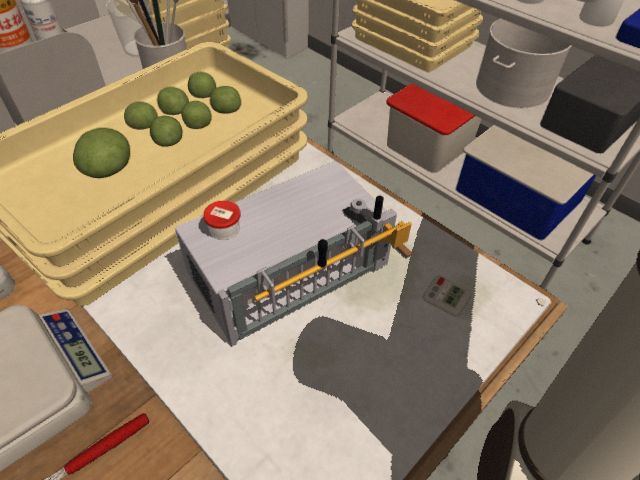

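View pics/t1.png

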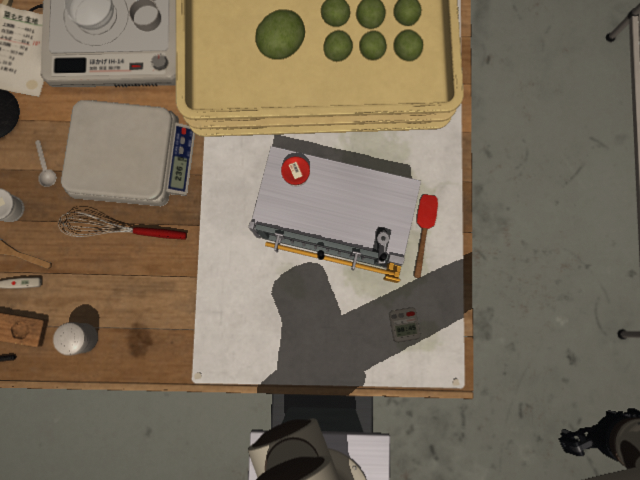

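Run:
```python
from h import *
a=np.load('scene.npz');b=np.load('top.npz')
i=cv2.resize(b['img'][120:300,230:450],None,fx=3,fy=3,interpolation=cv2.INTER_CUBIC)
j=cv2.resize(a['img'][170:330,200:430],None,fx=3,fy=3,interpolation=cv2.INTER_CUBIC)
cv2.imwrite('pics/t2.png',i[:,:,::-1]);cv2.imwrite('pics/s2.png',j[:,:,::-1])
# roof: depth-based height map in top
o,_=ray(b,0,0);H=np.zeros((480,640,3))
K=np.array([[b['fx'],0,b['cx']],[0,b['fy'],b['cy']],[0,0,1.]])
g=np.stack(np.meshgrid(np.arange(640),np.arange(480)),-1).reshape(-1,1,2).astype(float)
p=cv2.undistortPoints(g,K,b['distortion'])[:,0]
R=cv2.Rodrigues(b['rvec'])[0]
P=(np.c_[p,np.ones(len(p))]*b['depth'].reshape(-1,1)-b['tvec'].ravel())@R
m=(abs(P[:,2]-.135)<.012)&(P[:,0]>.35)&(P[:,0]<.8)&(abs(P[:,1])<.35)
M=np.zeros((480,640),np.uint8);M.reshape(-1)[m]=1
M=cv2.morphologyEx(M,cv2.MORPH_OPEN,np.ones((5,5)))
n,l,s,c=cv2.connectedComponentsWithStats(M);k=1+s[1:,4].argmax();print(s[k])
q=P[(l.reshape(-1)==k)][:,:2]
r=cv2.minAreaRect(q.astype(np.float32)*1000);print(r,cv2.boxPoints(r))
print('z',np.median(P[l.reshape(-1)==k][:,2]))
```

```text
[  252   147   168   109 11355]
((658.3642578125, -20.04718017578125), (340.3740234375, 178.52593994140625), 78.19644927978516) [[ 536.1759  -168.3762 ]
 [ 710.9269  -204.89488]
 [ 780.5526   128.28185]
 [ 605.80164  164.80052]]
z 0.1342768236095341
```

View pics/t2.png

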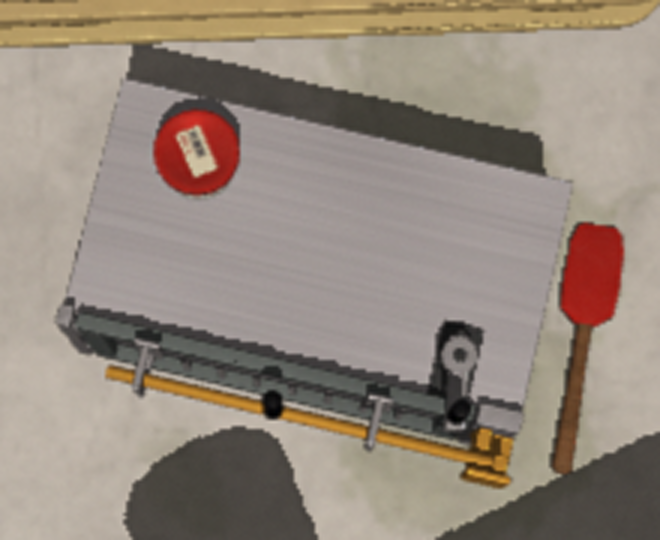

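View pics/s2.png

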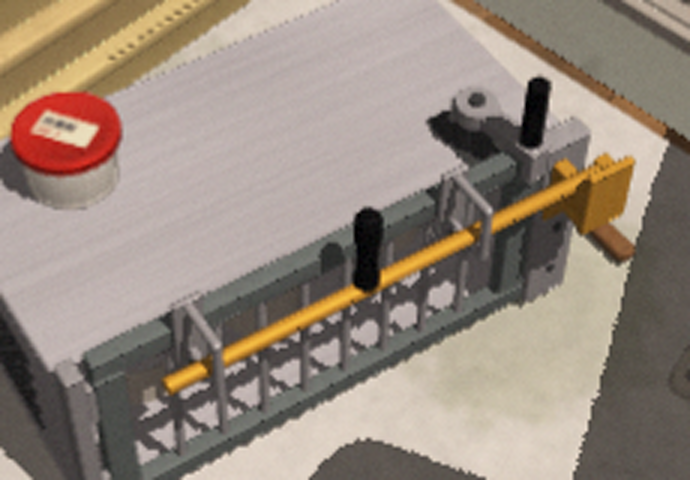

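```bash
cat >> h.py <<'E'
C=np.array([.6584,-.0200]);Y=np.radians(-11.8)
Rl=np.array([[np.cos(Y),-np.sin(Y)],[np.sin(Y),np.cos(Y)]])
w2l=lambda p:Rl.T@(np.array(p)[:2]-C)
l2w=lambda p:C+Rl@np.array(p)
E
python3 - <<'E'
from h import *
a=np.load('scene.npz');b=np.load('top.npz')
for n,c,u,v,z in [('knob t',b,320.7,254.3,.205),('peg t',b,383,256,.214),('piv t',b,383.3,238,.167),('knob s',a,322,241,.205),('peg s',a,379.3,197.5,.214),('piv s',a,358,204,.167)]:
    p=onz(c,u,v,z);print(n,p.round(4),'local',w2l(p).round(4))
print('knob pred',l2w([-.126,0]), 'hinge?',l2w([-.096,.157]))
E
```

```text
knob t [0.5319 0.0093 0.205 ] local [-0.1298  0.0028]
peg t [ 0.5306 -0.1167  0.214 ] local [-0.1053 -0.1208]
piv t [ 0.5743 -0.121   0.167 ] local [-0.0616 -0.1161]
knob s [0.5387 0.0075 0.205 ] local [-0.1228  0.0025]
peg s [ 0.535  -0.1209  0.214 ] local [-0.1001 -0.124 ]
piv s [ 0.5785 -0.1224  0.167 ] local [-0.0573 -0.1166]
knob pred [0.53506271 0.0057665 ] hinge? [0.59653461 0.1533138 ]
```

```bash
python3 -m handwheel '[[0,0,0,0,0,4.4],[0,0,0,0,0,4.4],[0,0,0,0,0,4.4],[0,0,0,0,0,4.4],[0,0,0,0,0,4.4],[0,0,0,0,0,4.4],[0,0,0,0,0,4.4],[0,0,0,0,0,4.4]]'
python3 -m handwheel '[[0.0143,-0.0276,0,0,0,0],[0.0143,-0.0276,0,0,0,0],[0.0143,-0.0276,0,0,0,0],[0.0143,-0.0276,0,0,0,0],[0.0143,-0.0276,0,0,0,0],[0.0143,-0.0276,0,0,0,0],[0.0143,-0.0276,0,0,0,0],[0.0143,-0.0276,0,0,0,0]]'
python3 -m handwheel '[[0.0163,-0.0315,0,0,0,0],[0.0163,-0.0315,0,0,0,0],[0.0163,-0.0315,0,0,0,0],[0.0163,-0.0315,0,0,0,0],[0.0163,-0.0315,0,0,0,0],[0.0163,-0.0315,0,0,0,0],[0.0163,-0.0315,0,0,0,0],[0,0,0,0,0,0]]'
python3 - <<'E'
from h import *
o=monitor.get_obs();print(o['ee_pos'],o['tcp_rot'],w2l(o['ee_pos']),o['wrist_force'])
c=grab('wrist','w1.png');print(c['tool_from_camera'].round(3))
T=c['tool_from_camera']; 
# project expected peg top
K=np.array([[c['fx'],0,c['cx']],[0,c['fy'],c['cy']],[0,0,1.]])
from scipy.spatial.transform import Rotation as R
W=np.eye(4);W[:3,:3]=R.from_euler('xyz',o['tcp_rot'],degrees=True).as_matrix();W[:3,3]=o['ee_pos']
M=np.linalg.inv(W@T)
for p in [(-.1025,-.1225,.214),(-.126,.0025,.205)]:
    w=np.r_[l2w(p[:2]),p[2]];print(cv2.projectPoints(w[None],M[:3,:3],M[:3,3],K,c['distortion'])[0].ravel())
E
```

```text
time: 0.77
ee_pos: [0.2191, -0.5044, 0.2478]
tcp_rot: [-180.0, 0.0, -11.9]
wrist_force: [-0.3, 0.1, 0.4]
opening: 0.0854
time: 1.43
ee_pos: [0.3766, -0.3101, 0.248]
tcp_rot: [-180.0, 0.0, -11.7]
wrist_force: [0.6, -1.2, -0.4]
opening: 0.0852
time: 2.1
ee_pos: [0.5351, -0.1146, 0.247]
tcp_rot: [-179.9, 0.1, -11.5]
wrist_force: [1.1, 0.1, -0.1]
opening: 0.0855
[ 0.53507757 -0.11462717  0.24700186] [-1.79925318e+02  5.45812679e-02 -1.14837720e+01] [-0.10136542 -0.1178464 ] [ 1.06853375  0.08205254 -0.11530603]
[[-0.001 -0.959 -0.282  0.072]
 [ 1.    -0.    -0.002 -0.   ]
 [ 0.001 -0.282  0.959 -0.126]
 [ 0.     0.     0.     1.   ]]
[320.96457716 295.03008702]
[ 50.77643542 329.13163759]
```

View pics/w1.png

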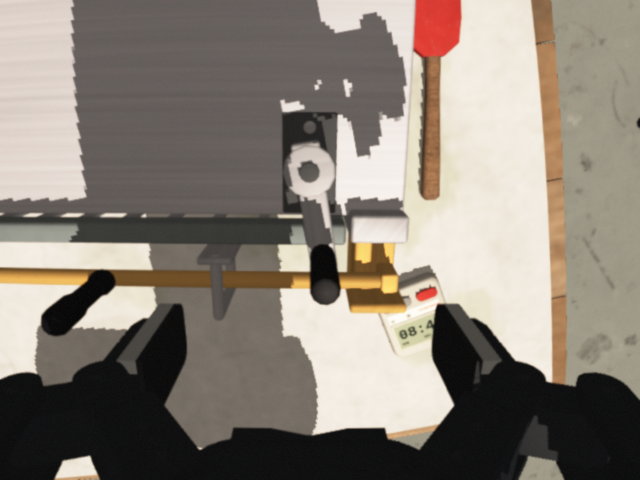

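```bash
python3 -m handwheel '[[0.001,0.006,0,0,0,0],[0,0,0.01,0,0,0],[0,0,0.01,0,0,0],[0,0,0.01,0,0,0],[0,0,0.01,0,0,0],[0,0,0.01,0,0,0],[0,0,0,0,0,0],[0,0,0,0,0,0]]' &&
python3 -m handwheel '[[0,0,0,0,0,0],[0,0,0,0,0,0],[0,0,0,0,0,0],[0,0,0,0,0,0],[0,0,0,0,0,0],[0,0,0,0,0,0],[0,0,0,0,0,0],[0,0,0,0,0,0]]' -1 25 ; python3 -c "
from h import *
print(w2l(monitor.get_obs()['ee_pos']))"
```

```text
time: 2.82
ee_pos: [0.5318, -0.1249, 0.1975]
tcp_rot: [-180.0, 0.1, -11.7]
wrist_force: [0.3, -0.2, 0.3]
opening: 0.0854
time: 3.48
ee_pos: [0.5325, -0.1247, 0.1986]
tcp_rot: [-180.0, -0.0, -11.7]
wrist_force: [1.6, 2.4, 2.5]
opening: 0.0127
[-0.10178965 -0.12822304]
```

```bash
python3 -m handwheel '[[0.0019,0.0056,0,0,0,0],[0.0026,0.0054,0,0,0,0],[0.0033,0.0048,0,0,0,0],[0.0039,0.0044,0,0,0,0],[0.0046,0.0039,0,0,0,0],[0.005,0.0031,0,0,0,0],[0.0053,0.0025,0,0,0,0],[0.0057,0.0017,0,0,0,0]]' ; python3 -c "
from h import *
print(w2l(monitor.get_obs()['ee_pos']))"
```

```text
time: 4.15
ee_pos: [0.5573, -0.1615, 0.1984]
tcp_rot: [-179.9, 0.1, -11.7]
wrist_force: [-2.7, 7.6, 4.2]
opening: 0.0123
[-0.0700496  -0.15918505]
```

```bash
python3 -m handwheel '[[0,0,0,0,0,0],[0,0,0,0,0,0],[0,0,0,0,0,0],[0,0,0,0,0,0],[0,0,0,0,0,0],[0,0,-0.016,0,0,0],[0,0,-0.016,0,0,0],[0,0,-0.018,0,0,0]]' 1 25 && python3 -m handwheel '[[-0.0076,-0.0228,0,0,0,0],[-0.0076,-0.0228,0,0,0,0],[-0.0076,-0.0228,0,0,0,0],[-0.0076,-0.0228,0,0,0,0],[-0.0076,-0.0228,0,0,0,0],[-0.0076,-0.0228,0,0,0,0],[-0.0076,-0.0228,0,0,0,0],[0,0,0,0,0,0]]'
python3 - <<'E'
from h import *
from scipy.spatial.transform import Rotation as R
c=grab('wrist','w2.png')
o=monitor.get_obs();print(o['ee_pos'],o['tcp_rot'],w2l(o['ee_pos']))
T=c['tool_from_camera'];W=np.eye(4);W[:3,:3]=R.from_euler('xyz',o['tcp_rot'],degrees=True).as_matrix();W[:3,3]=o['ee_pos']
M=np.linalg.inv(W@T);K=np.array([[c['fx'],0,c['cx']],[0,c['fy'],c['cy']],[0,0,1.]])
for p in [(-.069,-.159,.214),(-.126,.0025,.205)]:
    w=np.r_[l2w(p[:2]),p[2]];print(cv2.projectPoints(w[None],M[:3,:3],M[:3,3],K,c['distortion'])[0].ravel())
E
```

```text
time: 4.82
ee_pos: [0.5571, -0.1621, 0.2485]
tcp_rot: [180.0, 0.1, -11.7]
wrist_force: [-0.2, -0.6, -0.0]
opening: 0.085
time: 5.48
ee_pos: [0.524, -0.0503, 0.2508]
tcp_rot: [-177.5, -0.0, -6.7]
wrist_force: [-0.9, 0.4, -0.4]
opening: 0.0853
[ 0.52456766 -0.05114263  0.25067732] [-1.77575883e+02 -2.46584296e-02 -6.74676389e+00] [-0.12463556 -0.05785269]
[582.3376013  181.92261816]
[178.42824222 269.7429845 ]
```

View pics/w2.png

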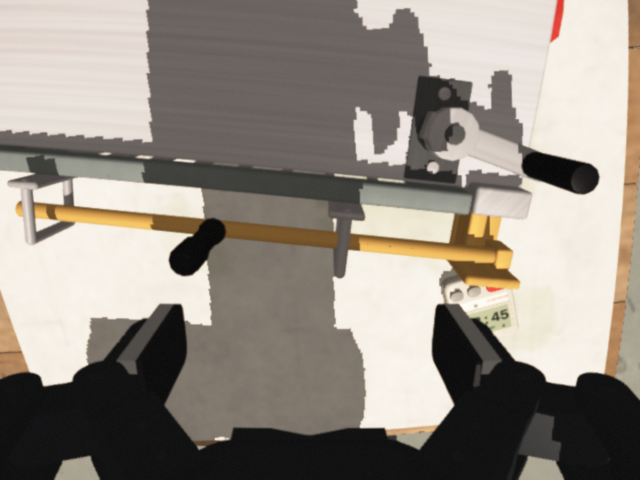

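```bash
python3 -c "
from h import *
o=monitor.get_obs();print(o['q'],o['qd'],o['tcp_rot'],w2l(o['ee_pos']))"
python3 -m handwheel '[[0,0,0,0,0,0],[0,0,0,0,0,0],[0,0,0,0,0,0],[0,0,0,0,0,0],[0,0,0,0,0,0],[0,0,0,0,0,0],[0,0,0,0,0,0],[0,0,0,0,0,0]]'; python3 -c "
from h import *
o=monitor.get_obs();print(o['q'],o['qd'],o['tcp_rot'],w2l(o['ee_pos']))"
```

```text
[ -6.80081105   1.8223435    7.00876423  95.16405035   2.42413942
 179.94590444] [-1.0356834   1.21119443  0.79917005 -0.45025824 -0.69525821 -0.1199994 ] [-1.77575883e+02 -2.46584296e-02 -6.74676389e+00] [-0.12463556 -0.05785269]
time: 6.2
ee_pos: [0.5251, -0.0519, 0.2502]
tcp_rot: [-177.6, 0.0, -6.8]
wrist_force: [-0.7, -0.6, 0.9]
opening: 0.0858
[ -6.87266816   1.93472687   7.06686795  95.15552038   2.41166577
 179.9429998 ] [-0.02249312 -0.04500825 -0.05420419  0.02606861  0.06212724 -0.00677297] [-1.77588312e+02  2.09807722e-02 -6.81571845e+00] [-0.12398854 -0.05851871]
```

```bash
python3 -m handwheel '[[0,0,0,-2.4,0,0],[0,0,0,0,0,-6.4],[0,0,0,0,0,-6.4],[0,0,0,0,0,-6.4],[0,0,0,0,0,-6.4],[0,0,0,0,0,-6.4],[0,0,0,0,0,-6.4],[0,0,0,0,0,-6.4]]' 
python3 -m handwheel '[[0,0,0,0,0,-6.7],[0,0,0,0,0,-6.7],[0,0,0,0,0,-6.7],[0,0,0,0,0,-6.7],[0,0,0,0,0,-6.7],[0,0,0,0,0,-6.7],[0,0,0,0,0,0],[0,0,0,0,0,0]]'; python3 -c "
from h import *
o=monitor.get_obs();print(o['q'],o['tcp_rot'],w2l(o['ee_pos']))"
```

```text
time: 6.87
ee_pos: [0.5244, -0.0575, 0.2502]
tcp_rot: [-179.8, -0.2, 38.8]
wrist_force: [-0.8, -0.4, -0.0]
opening: 0.0854
time: 7.53
ee_pos: [0.5244, -0.0575, 0.2502]
tcp_rot: [-180.0, -0.3, 78.5]
wrist_force: [-0.5, -0.1, 0.7]
opening: 0.0853
[-6.38883883  1.94149436  7.10348541 95.18177717  0.25629139 95.15138937] [-179.95728166   -0.25347962   78.45963305] [-0.12350207 -0.06412137]
```

```bash
python3 -m handwheel '[[0.0128,0,0,0,0,0],[0.0128,0,0,0,0,0],[0.0128,0,0,0,0,0],[0.0128,0,0,0,0,0],[0.0128,0,0,0,0,0],[0,0,0.015,0,0,0],[0,0,0.02,0,0,0],[0,0,0.025,0,0,0]]' &&
python3 -m handwheel '[[0,0,0,0,0,0],[0,0,0,0,0,0],[0,0,0,0,0,0],[0,0,0,0,0,0],[0,0,0,0,0,0],[0,0,0,0,0,0],[0,0,0,0,0,0],[0,0,0,0,0,0]]' -1 40 ; python3 -c "
from h import *
o=monitor.get_obs();print(o['q'],o['tcp_rot'],w2l(o['ee_pos']))"
```

```text
time: 8.2
ee_pos: [0.5378, 0.007, 0.1909]
tcp_rot: [179.9, -0.3, 78.7]
wrist_force: [0.2, -0.0, 0.2]
opening: 0.0856
time: 8.87
ee_pos: [0.5372, 0.0055, 0.1916]
tcp_rot: [180.0, -0.3, 78.7]
wrist_force: [-2.1, 1.1, 5.1]
opening: 0.0125
[  0.45454146   2.32562844   1.01132945  88.58420886   0.26999264
 101.79654636] [179.95584709  -0.28503884  78.65834406] [-0.12381733  0.00020935]
```

```bash
python3 -m handwheel '[[0,0,-0.002,0,0,0],[0,0,-0.002,0,0,0],[0,0,-0.002,0,0,0],[0,0,-0.002,0,0,0],[0,0,-0.002,0,0,0],[0,0,-0.002,0,0,0],[0,0,-0.001,0,0,0],[0,0,0,0,0,0]]'
python3 - <<'E'
from h import *
grab('wrist','w3.png');c=np.load('wrist.npz')
E
```

```text
time: 9.53
ee_pos: [0.537, 0.0054, 0.2037]
tcp_rot: [-180.0, -0.3, 78.7]
wrist_force: [0.1, 0.5, -0.2]
opening: 0.0127
```

View pics/w3.png

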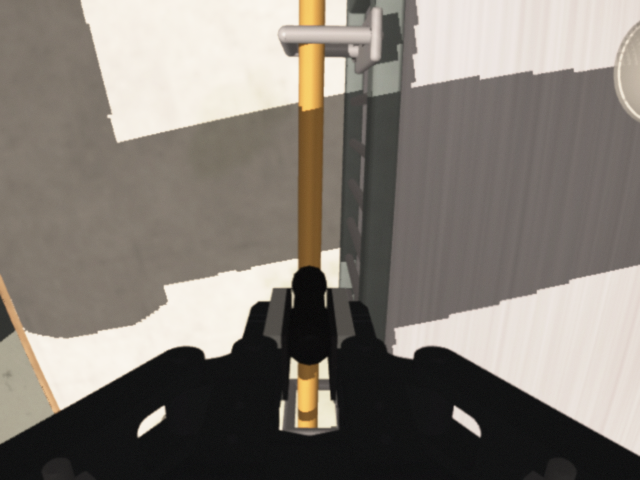

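Run:
```python
from h import *
from scipy.spatial.transform import Rotation as R
c=np.load('wrist.npz');o=monitor.get_obs()
T=c['tool_from_camera'];W=np.eye(4);W[:3,:3]=R.from_euler('xyz',o['tcp_rot'],degrees=True).as_matrix();W[:3,3]=o['ee_pos']
def pt(u,v):
    d=float(c['depth'][v,u]);q=np.array([(u-c['cx'])/c['fx']*d,(v-c['cy'])/c['fy']*d,d,1]);return (W@T@q)[:3]
for u,v in [(311,90),(311,150),(311,220),(380,150),(450,40)]: print(u,v,pt(u,v).round(4))
b=np.load('top.npz')
h=cv2.cvtColor(b['img'],cv2.COLOR_RGB2HSV);m=(h[...,0]>13)&(h[...,0]<25)&(h[...,1]>180)
ys,xs=np.nonzero(m[235:285,255:375]);
print(sorted(round(dep(b,x+255,y+235)[2],4) for x,y in zip(xs,ys))[::12])
```

```text
311 90 [0.5535 0.0826 0.1624]
311 150 [0.5492 0.0609 0.1625]
311 220 [0.5437 0.0335 0.163 ]
380 150 [0.5766 0.0548 0.1551]
450 40 [0.6149 0.0918 0.1368]
[np.float64(0.143), np.float64(0.1446), np.float64(0.146), np.float64(0.1464), np.float64(0.1466), np.float64(0.1471), np.float64(0.1472), np.float64(0.1478), np.float64(0.1481), np.float64(0.1484), np.float64(0.1486), np.float64(0.149), np.float64(0.1492), np.float64(0.1495), np.float64(0.1497), np.float64(0.15), np.float64(0.1503), np.float64(0.1508), np.float64(0.1511), np.float64(0.1517), np.float64(0.1522), np.float64(0.153), np.float64(0.1543)]
```

```bash
python3 -m handwheel '[[0.005,0,0,0,0,0],[0.005,0,0,0,0,0],[0.005,0,0,0,0,0],[0.005,0,0,0,0,0],[0.005,0,0,0,0,0],[0.005,0,0,0,0,0],[0.005,0,0,0,0,0],[0.005,0,0,0,0,0]]' && python3 -m handwheel '[[0,0,0,0,0,0],[0,0,0,0,0,0],[0,0,0,0,0,0],[0,0,0,0,0,0],[0,0,0,0,0,0],[0,0,0,0,0,0],[0,0,0,0,0,0],[0,0,0,0,0,0]]';  python3 - <<'E'
from h import *
o=monitor.get_obs();print(o['q'],o['tcp_rot'],w2l(o['ee_pos']),o['wrist_force'])
grab('wrist','w4.png')
E
```

```text
time: 10.25
ee_pos: [0.545, 0.0452, 0.2037]
tcp_rot: [-180.0, -0.3, 78.7]
wrist_force: [1.1, -1.2, -2.3]
opening: 0.0131
time: 10.92
ee_pos: [0.5448, 0.0445, 0.2037]
tcp_rot: [-180.0, -0.3, 78.7]
wrist_force: [1.5, -0.0, -1.3]
opening: 0.0127
[  4.55090243   3.77444284   3.85309791  90.046492     0.25176818
 105.89404229] [-179.96198429   -0.25095116   78.65684756] [-0.12438004  0.03995577] [ 1.49355225 -0.02530038 -1.28114582]
```

View pics/w4.png

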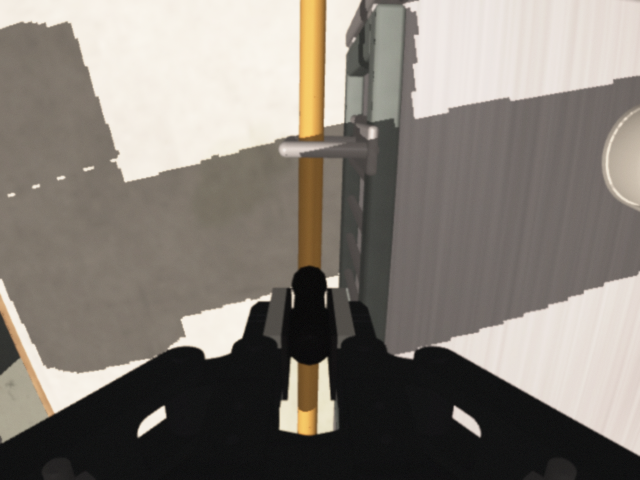

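```bash
for i in 1; do python3 -m handwheel '[[0.00105,-0.004,0,0,0,1.97],[0.00105,-0.004,0,0,0,1.97],[0.00105,-0.004,0,0,0,1.97],[0.00105,-0.004,0,0,0,1.97],[0.00105,-0.004,0,0,0,1.97],[0.00105,-0.004,0,0,0,1.97],[0.00105,-0.004,0,0,0,1.97],[0.00105,-0.004,0,0,0,1.97]]'; done; python3 -c "
from h import *
o=monitor.get_obs();print(w2l(o['ee_pos']))"
```

```text
time: 11.63
ee_pos: [0.5173, 0.0625, 0.2039]
tcp_rot: [-179.9, -0.2, 62.8]
wrist_force: [3.1, -0.3, -1.4]
opening: 0.0122
[-0.15496731  0.05186088]
```

```bash
python3 -m handwheel '[[0.00105,-0.004,0,0,0,1.97],[0.00105,-0.004,0,0,0,1.97],[0.00105,-0.004,0,0,0,1.97],[0.00105,-0.004,0,0,0,1.97],[0.00105,-0.004,0,0,0,1.97],[0.00105,-0.004,0,0,0,1.97],[0.00105,-0.004,0,0,0,1.97],[0.00105,-0.004,0,0,0,1.97]]' && python3 -m handwheel '[[0,0,0,0,0,0],[0,0,0,0,0,0],[0,0,0,0,0,0],[0,0,0,0,0,0],[0,0,0,0,0,0],[0,0,0,0,0,0],[0,0,0,0,0,0],[0,0,0,0,0,0]]'
python3 - <<'E'
from h import *
o=monitor.get_obs();p=w2l(o['ee_pos']);print(p,o['wrist_force'],o['opening'])
r=p-np.array([-.096,.157]);r0=np.array([-.0284,-.117])
print('gate ang',np.arctan2(*r0[::-1])-np.arctan2(*r[::-1]),np.hypot(*r),np.hypot(*r0))
a=grab('scene');b=grab('top')
i=np.hstack([cv2.resize(x['img'],(400,300)) if 0 else x['img'][y0:y0+300,x0:x0+400] for x,y0,x0 in [(a,100,120),(b,100,200)]])
cv2.imwrite('pics/f1.png',i[:,:,::-1])
E
```

```text
time: 12.3
ee_pos: [0.4956, 0.0871, 0.204]
tcp_rot: [-179.9, -0.2, 47.0]
wrist_force: [3.4, -2.0, -0.5]
opening: 0.0128
time: 12.97
ee_pos: [0.4954, 0.0872, 0.2038]
tcp_rot: [-179.8, -0.2, 47.1]
wrist_force: [2.8, -2.8, -1.8]
opening: 0.0125
[-0.18146963  0.07163369] [ 2.828306   -2.82312692 -1.78755492] 0.012489167773031376
gate ang 0.5478734682526027 0.1207992732569172 0.12039750827986434
```

View pics/f1.png

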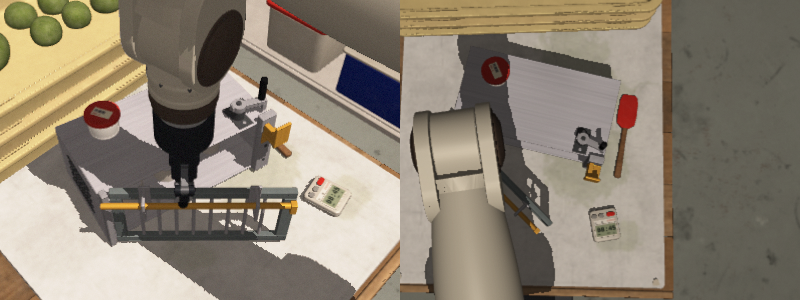

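```bash
python3 -c "
from h import *
o=monitor.get_obs();print(o['time'],abs(o['qd']).max(),o['wrist_force']);print(order.job_done())"
```

```text
13.0667 0.11417081219122814 [ 3.56292455 -2.95097747 -2.21720473]
the job is handed in; nothing more can be done
None
```

I did the steps in order and handed the job in at about 13 s, with the gripper still holding the bolt knob and the gate ajar. The hand-in gives no verdict, so the values below are my own checks.

- **Lever:** swung by its peg to about 1.33 rad (about 76°) from the tool position. A picture taken just after the swing and the last one both show it clear of the gate.
- **Bolt:** lifted about 13 mm (bar top from about 149 to 162.5 mm in the depth images) before pulling, then drawn back 40 mm. The knob stayed in place between the pads. Wrist force read about 3 N at most at the end of each move, so I saw no sign of forcing the keeper.
- **Gate:** about 0.55 rad (31°) open, worked out from the tool position about the hinge. The arm was still, pulling with about 4 to 5 N against the spring.
- **Timer, spatula and tub:** they look undisturbed in the last pictures, but I did not measure their positions.

On the way to the knob, the last joint reached its 180° limit and the arm stopped about 6 cm short and slightly tilted. I turned the wrist by about 85° and gripped the knob across the gate instead; nothing was touched.

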